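Press two locating pins home in a weld jig

TASK

Lock the bracket in the weld jig: with your fingertips, press the T-handled pin gently straight down until it is fully home, then do the same with the smaller of the two round-headed pins, and withdraw. Only press, never pull a pin up, and leave the wide round pin, the square pin and everything else lying about as they are.

Things in the scene. Friction and masses are not known exactly. Their poses are not given: they have to be found in the camera images.
- jig: weld jig, fixed: blue-painted plate 280 x 240 x 25 mm with a dark steel bracket plate on it (180 x 190 x 6 mm, flange on its +x edge 55 mm above the bench). Four plain steel pins stand in bushings (tops 41 mm above the bench) at jig x, y = (-55,-55), (-50,60), (45,-60), (50,50) mm; which pin is where changes. Origin: centre of the underside, at bench height; z up
- tee_pin_top (a point): T-handled pin: its head is a bar 76 x 16 mm across its stem (lying along the point's x), 10 mm thick. This point is the centre of the flat top of its head; z up. It is 74 mm above the bench when the pin's joint reads 0 and 56 mm when the pin is fully home; steel stem 10 mm across
- tee_pin (a joint): how far the pin has been pushed down, m: at the start 0 to 0.005, fully home (stopped, head 1 mm above its bushing) 0.018; negative when drawn up. No spring: it slides stiffly at about 3.5 N and stays where it is left
- small_pin_top (a point): small round-headed pin: flat round head 22 mm across, 14 mm thick, the smaller of the two round heads. This point is the centre of the flat top of its head; z up. It is 74 mm above the bench when the pin's joint reads 0 and 56 mm when the pin is fully home; steel stem 10 mm across
- small_pin (a joint): how far the pin has been pushed down, m: at the start 0 to 0.005, fully home (stopped, head 1 mm above its bushing) 0.018; negative when drawn up. No spring: it slides stiffly at about 3.5 N and stays where it is left
- wide_pin_top (a point): wide round-headed pin (leave alone): flat round head 46 mm across, 14 mm thick. This point is the centre of the flat top of its head; z up. It is 74 mm above the bench when the pin's joint reads 0 and 56 mm when the pin is fully home; steel stem 10 mm across
- wide_pin (a joint): how far the pin has been pushed down, m: at the start 0 to 0.005, fully home (stopped, head 1 mm above its bushing) 0.018; negative when drawn up. No spring: it slides stiffly at about 3.5 N and stays where it is left
- square_pin_top (a point): square-headed pin (leave alone): flat head 38 x 38 mm, 14 mm thick. This point is the centre of the flat top of its head; z up. It is 74 mm above the bench when the pin's joint reads 0 and 56 mm when the pin is fully home; steel stem 10 mm across
- square_pin (a joint): how far the pin has been pushed down, m: at the start 0 to 0.005, fully home (stopped, head 1 mm above its bushing) 0.018; negative when drawn up. No spring: it slides stiffly at about 3.5 N and stays where it is left
- tube: bystander, loose: short steel tube offcut standing upright on the bracket plate between the pins, 30 mm outside, 22 mm bore, 50 mm tall. Origin: on its underside
- stub: bystander, loose: stub of square steel bar, 30 x 12 x 12 mm, lying on the jig's base plate along its near (-x) edge. Origin: on its underside
- cup: bystander, loose: white plastic cup, 90 mm across the rim, 110 mm tall, standing beside the jig on its +y side. Origin: on its underside
- wrench: bystander, loose: steel wrench lying along the jig's -y side. Origin: on its underside
- hammer: bystander, loose: hammer lying on the left of the bench. Origin: on its underside
- driver: bystander, loose: screwdriver lying on the right of the bench. Origin: on its underside
- offcut: bystander, loose: T-shaped weldment of 30 mm square steel bar, 190 x 90 mm, lying on the right of the bench. Origin: on its underside

How it is judged:
By the outcome, as a careful person would: the job done as asked, in the order asked, and still so for the second after the job is handed in, with the robot touching nothing.
It also fails if it takes over 38 s, if anything falls off the work surface, if the arm or the gripper's body presses on something with over 40 N, if the wrist force passes 120 N, or if a joint passes its speed limit or range.

ROBOT

A 6-joint arm with a two-finger parallel gripper is mounted at the origin on the work surface. World frame = base frame: x ahead of the robot, y to its left, z up, the work surface at z = 0. Lengths are in m, angles in rad, forces in N, time in s.
With the tool pointing down it reaches from about 0.4 to 0.825 m from the base axis. Payload 7 kg.
Tool frame: the origin (TCP) lies at the very end of the fingers, on their centre line; the grasp point (between the pads) lies 19 mm behind it; y points along the fingers, x is the direction in which the jaws open and shut, and the axes are right-handed (so a half turn about y gives the same grasp; the last joint's range is limited). The gripper opens to 88 mm and grips with 3 to 60 N. Pads are 19 mm wide; open, the fingers measure 130 mm over their backs; the gripper's body (78 mm by 193 mm) begins 47 mm behind the grasp point.
Start: joints at [1.559, 0.359, 0.012, 0, -1.224, -0.288], TCP at [0.199, 0.645, 0.227] pointing down, gripper open.
Joint ranges: [-3.07, 3.07], [-1.43, 2.12], [-1.02, 1.25], [-3.03, 1.67], [-3.05, -0], [-3.03, 3.03]. Speed limits (rad/s): [2.39, 2.39, 3.01, 3.14, 3.14, 3.14].

INTERFACE

Orientations are given as [roll, pitch, yaw] about the fixed x, y, z axes, in that order (R = Rz(yaw) Ry(pitch) Rx(roll)).
In Python, from station import arm gives the robot as it stands.
- The arm moves only by the tool move_arm, never from a script. Its arguments are lists of equal length, an entry for each row: "jaw": the closure, from 0 (fully open) to 1 (shut); "offset": the shift along the tool's x, y, z in m, a list of three; "roll": the turn about the tool's y in rad. In form: {"jaw": [jaw, ...], "offset": [[dx, dy, dz], ...], "roll": [roll, ...]}. A call has 1 to 5 rows; each row shifts and turns the commanded pose from where the row before left it, along the tool's axes as they then stand; what a row does not reach is not made up. A row lasts 1/8 s, in which the tool goes at most 62.5 mm and 10.7 degrees, less where a joint would pass 70% of its speed; a pose out of reach is approached as far as the arm can. A call is refused whole if a number of a shift passes 0.0625 or a number of a turn 0.188, either way. A call with a gripper value outside its range is refused whole. The fingers move at their own pace and stop on an object; "grip_force" is the grip in N (left out, the last holds). Time passes only in rows, so rows that do not move let the fingers close. It gives the time, the measured TCP pose, the force and the opening at its end, in the units of the state.
- arm.get_state(): the state, without advancing time (a new reading comes with each control period).
- arm.grab_frame(name): name is "side" or "top" or "wrist"; returns a dict with "pixels" (420x560x3 uint8, blue, green, red), "fovy" (degrees; the focal length in pixels is half the picture's height over the tangent of half this angle, whatever the lens; pixels are square), "cx", "cy" (the principal point, pixels), "position" and "attitude" of the camera in the world; the wrist camera has in their place "hand_eye" (4x4, takes a point from camera to tool coordinates, whose origin is the TCP and whose axes are the tool frame's). Camera axes: x right, y down, z forward; pixel columns grow to the right and rows downward; lengths in m; the calibration is good to about 2 mm. A picture is of the moment at which its call begins: read the wrist's pose just before it. There is no depth.
- arm.job_done(): hands the job in, once; it reports no verdict.
Trained networks look in a picture, given as the dict that the camera call returned (one of the last four; its "shot" number tells which), for a name from the list of things; names that differ only in an ending like _2 or _b are one class to them, and where a whole thing is asked for, a point or a joint stands for the part that bears it (a point fixed in the world has none). Each returns a list of dicts, best first, with "p" (0 to 1); they miss things now and then, are a little off and sometimes report something else, mostly with a low value. They report only what shows in the picture. A call takes as long as a camera call.
- arm.recognise(picture, thing): "position" ([x, y, z] in m, in world coordinates, good to about 4 mm: the middle of the surface that is visible of it).
- arm.landmark_of(picture, thing): "position" ([x, y, z] in m, in world coordinates, good to about 4 mm: a listed point, or the origin of a listed thing).
The state is a dict: "t": time; "q": joint angles; "qd": joint speeds; "joint_efforts": joint torques, N m; "eef_pos": TCP position; "ee_rot": TCP orientation; "force": force on the tool from outside, world axes, zero at the start; "moment": the same for the moment, N m; "width": finger opening in m.
Only numpy, scipy, OpenCV 4.12 (cv2) and the standard library are available. Lean on these libraries where they do the work, as an engineer would, in place of code of your own. Each camera call takes 0.05 s, during which the arm holds its last target.

## Working session

There is one attempt and no reset: what is moved stays moved. The work goes in short steps, Python scripts to look and compute and a tool call to move; the robot and the scene stay as the last step left them, time stands still between calls to the robot, and variables do not carry over. Pictures are saved under pics/ and viewed, and the job is handed in when it is done.

Besides the shell and the picture viewer there is one more tool, called after "Emit:" as a command line: name --pt "numbers of a row" for each row, then --argument value for the rest. move_arm: Moves the arm, as the interface text tells. Its arguments: {"type":"object","properties":{"jaw":{"type":"array","items":{"type":"number"}},"offset":{"type":"array","items":{"type":"array","items":{"type":"number"}}},"roll":{"type":"array","items":{"type":"number"}},"grip_force":{"type":"number"}},"required":["jaw","offset","roll"]}

```bash
mkdir -p pics
cat > h.py <<'E'
from station import arm
import numpy as np, cv2
E
python3 - <<'E'
from h import *
s=arm.get_state()
print({k:np.round(v,4) for k,v in s.items()})
for n in ["top","side"]:
    f=arm.grab_frame(n); cv2.imwrite(f"pics/{n}0.png",f["pixels"])
    print(n,f["fovy"],f["cx"],f["cy"],f["position"],f["attitude"])
    for t in ["tee_pin_top","small_pin_top","wide_pin_top","square_pin_top","jig","tube","cup"]:
        for r in arm.landmark_of(f,t)[:2]: print(t,np.round(r["position"],4),round(r["p"],2))
E
```

```text
{'t': np.float64(0.0), 'q': array([ 1.5591e+00,  3.5940e-01,  1.1100e-02, -4.0000e-04, -1.2241e+00,
       -2.8810e-01]), 'qd': array([ 0.0008,  0.0017,  0.0004, -0.0002,  0.0005,  0.0003]), 'joint_efforts': array([-3.00000e-04, -5.82710e+01,  2.93062e+01,  6.99730e+00,
        6.90000e-03, -2.00000e-04]), 'eef_pos': array([0.1992, 0.6444, 0.2256]), 'ee_rot': array([-1.5707e+00, -1.7000e-03, -1.8706e+00]), 'force': array([-0.8096,  0.1474,  0.2585]), 'moment': array([-0.0073,  0.0361,  0.0074]), 'width': np.float64(0.0875)}
top 46.33545631562577 275.35480551983494 213.16788875861315 [ 0.26249642 -0.0480962   1.62124207] [-2.96266336e+00 -1.48642344e-03 -1.59056964e+00]
tee_pin_top [ 0.5877 -0.165   0.0695] 0.6
tee_pin_top [0.4812 0.5186 0.0018] 0.43
small_pin_top [ 0.4462 -0.1017  0.072 ] 0.49
wide_pin_top [ 0.5062 -0.2055  0.0687] 0.72
square_pin_top [ 0.5407 -0.0648  0.0707] 0.45
jig [ 0.5217 -0.1317 -0.0053] 0.55
tube [ 0.5179 -0.1282  0.0291] 0.48
cup [ 4.745e-01  4.340e-02 -2.000e-04] 0.91
side 57.61582834652942 279.2315582020613 212.7451042989273 [ 0.30901898 -1.00534161  0.70898152] [-2.12584017  0.02226902 -0.26670355]
tee_pin_top [ 0.5888 -0.1635  0.0712] 0.61
small_pin_top [ 0.4484 -0.1093  0.0686] 0.41
wide_pin_top [ 0.4971 -0.2102  0.0734] 0.7
wide_pin_top [ 0.5218 -0.1271  0.033 ] 0.61
square_pin_top [ 0.5215 -0.1272  0.0334] 0.63
square_pin_top [ 0.5419 -0.0635  0.0696] 0.47
jig [ 0.5198 -0.1304 -0.0015] 0.78
tube [ 0.5226 -0.1281  0.0331] 0.53
cup [ 4.73e-01  3.94e-02 -2.00e-04] 0.57
```

View pics/top0.png

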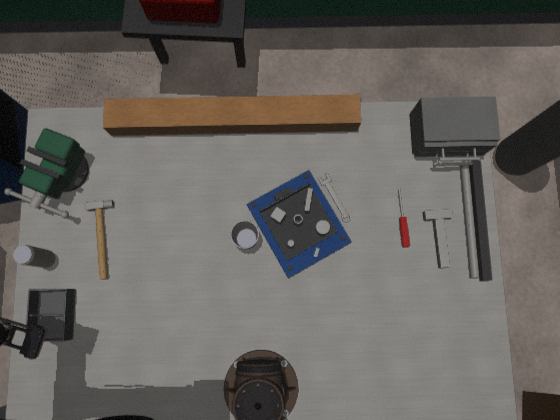

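View pics/side0.png

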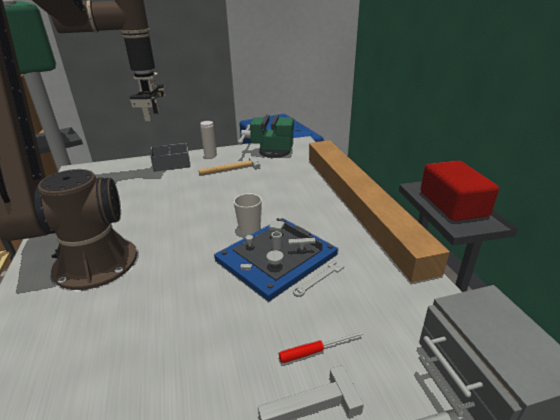

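Emit:
move_arm --jaw '[1,1,1,1,1]' --pt "0.03 0 0.026" --pt "0.045 0 0.04" --pt "0.045 0 0.04" --pt "0.045 0 0.04" --pt "0.045 0 0.04" --roll '[0,0,0,0,0]' --grip_force 10

```text
t: 1.42
eef_pos: [0.3156, 0.3875, 0.2269]
ee_rot: [-1.571, 0.001, -1.87]
force: [1.3, 0.3, 0.1]
width: 0.0434
```

Emit:
move_arm --jaw '[1,1,1,1,1]' --pt "0.045 0 0.04" --pt "0.045 0 0.04" --pt "0.045 0 0.04" --pt "0.045 0 0.04" --pt "0.03 0 0.026" --roll '[0,0,0,0,0]'

```text
t: 2.05
eef_pos: [0.4312, 0.1316, 0.227]
ee_rot: [-1.57, 0.001, -1.872]
force: [1.0, 0.8, 1.1]
width: 0.001
```

Emit:
move_arm --jaw '[1,1,1,1,1]' --pt "0.045 0 0.035" --pt "0.045 0 0.035" --pt "0.045 0 0.035" --pt "0.045 0 0.035" --pt "0.03 0 0.025" --roll '[0,0,0,0,0]'

```text
t: 2.68
eef_pos: [0.5268, -0.118, 0.2267]
ee_rot: [-1.57, -0.0, -1.872]
force: [-0.3, 0.3, -0.1]
width: 0.0004
```

```bash
cat >> h.py <<'E'
from scipy.spatial.transform import Rotation as Ro
def pose():
    s=arm.get_state(); T=np.eye(4); T[:3,:3]=Ro.from_euler('xyz',s["ee_rot"]).as_matrix(); T[:3,3]=s["eef_pos"]; return T,s
def cam(f,T):
    if "hand_eye" in f: C=T@np.array(f["hand_eye"])
    else:
        C=np.eye(4); C[:3,:3]=Ro.from_euler('xyz',f["attitude"]).as_matrix(); C[:3,3]=f["position"]
    return C
def foc(f): return 210/np.tan(np.radians(f["fovy"])/2)
def proj(f,C,p):
    q=C[:3,:3].T@(np.array(p)-C[:3,3]); F=foc(f); return np.array([f["cx"]+F*q[0]/q[2],f["cy"]+F*q[1]/q[2]])
def ray(f,C,u,v,z):
    F=foc(f); d=C[:3,:3]@np.array([(u-f["cx"])/F,(v-f["cy"])/F,1]); return C[:3,3]+d*(z-C[2,3])/d[2]
def look(tag,n="wrist",things=["tee_pin_top","small_pin_top","wide_pin_top","square_pin_top","jig","tube"]):
    T,s=pose(); f=arm.grab_frame(n); C=cam(f,T); im=f["pixels"]
    cv2.imwrite(f"pics/{tag}.png",im)
    print("tcp",np.round(T[:3,3],4),"t",s["t"])
    for t in things:
        for r in arm.landmark_of(f,t)[:2]: print(t,np.round(r["position"],4),round(r["p"],2),np.round(proj(f,C,r["position"])))
    return f,C,T
E
python3 - <<'E'
from h import *
f,C,T=look("w1"); print(f.get("hand_eye"),f["fovy"],f["cx"],f["cy"]); print(arm.get_state()["q"])
np.savez("w1.npz",C=C,fovy=f["fovy"],cx=f["cx"],cy=f["cy"])
E
```

```text
tcp [ 0.5268 -0.118   0.2267] t 2.675
tee_pin_top [ 0.5204 -0.1361 -0.0012] 0.35 [296. 184.]
wide_pin_top [ 0.4982 -0.2047  0.0704] 0.69 [370. 197.]
square_pin_top [ 0.5415 -0.0661  0.0738] 0.77 [227. 198.]
jig [ 0.5212 -0.1357 -0.0018] 0.89 [295. 184.]
tube [ 0.5253 -0.1283  0.0324] 0.95 [289. 187.]
[[ 9.99999219e-01 -6.60101409e-04  1.06128032e-03 -6.29089508e-04]
 [-1.19065417e-03 -2.44983172e-01  9.69526600e-01 -1.58047369e-01]
 [-3.79990055e-04 -9.69527106e-01 -2.44983766e-01  6.54242728e-02]
 [ 0.00000000e+00  0.00000000e+00  0.00000000e+00  1.00000000e+00]] 67.44947362559297 280.179559184303 208.8916026322717
[ 1.49095603e-01  1.33888552e-01 -2.88843790e-01 -1.33548867e-04
 -1.14775155e+00  1.12284619e+00]
```

View pics/w1.png

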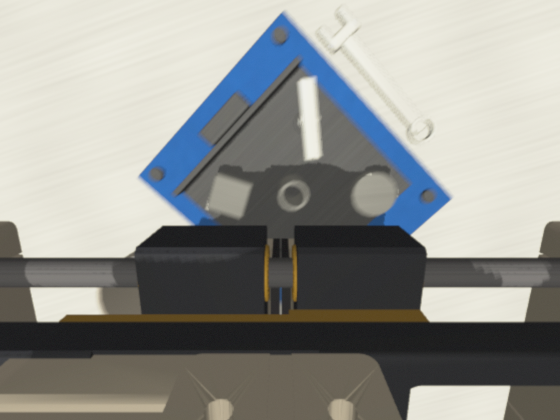

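Run:
```python
from h import *
d=np.load("w1.npz"); f={k:float(d[k]) for k in("fovy","cx","cy")}; C=d["C"]
for z in(.070,.074):
    c=np.array([ray(f,C,u,v,z) for u,v in[(298,80),(315,78),(322,158),(305,161)]])
    print(z,c.round(4).tolist(),c.mean(0).round(4),np.linalg.norm(c[0]-c[3]),np.linalg.norm(c[0]-c[1]))
im=cv2.imread("pics/w1.png")[50:230,180:440]; cv2.imwrite("pics/w1c.png",cv2.resize(im,None,fx=3,fy=3,interpolation=2))
# jig-frame fit
yaw=None
pts=dict(tee=(.588,-.164),small=(.447,-.105),wide=(.5,-.207),sq=(.541,-.065))
import itertools
B=np.array([(-55,-55),(-50,60),(45,-60),(50,50)])/1e3
W=np.array(list(pts.values())); best=None
for p in itertools.permutations(range(4)):
    b=B[list(p)]; bc=b-b.mean(0); wc=W-W.mean(0); H=bc.T@wc
    a=np.arctan2(H[0,1]-H[1,0],H[0,0]+H[1,1]); R=np.array([[np.cos(a),-np.sin(a)],[np.sin(a),np.cos(a)]])
    e=np.linalg.norm(bc@R.T-wc,axis=1)
    if best is None or e.max()<best[0]: best=(e.max(),p,a,(bc@R.T+W.mean(0)).round(4),W.mean(0)-R@b.mean(0),e)
print(best)
```

```text
0.07 [[0.6272, -0.1664, 0.07], [0.6242, -0.182, 0.07], [0.5508, -0.1686, 0.07], [0.553, -0.1517, 0.07]] [ 0.5888 -0.1672  0.07  ] 0.07566119342266384 0.015949431031294304
0.074 [[0.6268, -0.166, 0.074], [0.6238, -0.1815, 0.074], [0.5513, -0.1682, 0.074], [0.5535, -0.1515, 0.074]] [ 0.5888 -0.1668  0.074 ] 0.07469960631833798 0.015746727815719168
(np.float64(0.0011772937234428612), (2, 1, 0, 3), np.float64(0.5048017009399998), array([[ 0.589 , -0.1637],
       [ 0.4478, -0.1046],
       [ 0.499 , -0.2077],
       [ 0.5402, -0.065 ]]), array([ 0.52058363, -0.13294683]), array([0.00103348, 0.00089087, 0.00117729, 0.00083454]))
```

View pics/w1c.png

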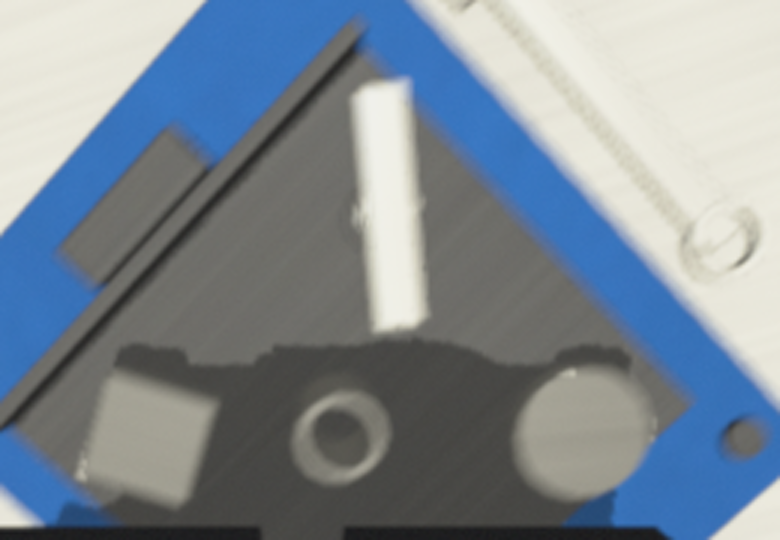

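Emit:
move_arm --jaw '[1,1,1,1,1]' --pt "0.0135 0 0.037" --pt "0.013 0 0.036" --pt "0 0.05 0" --pt "0 0.05 0" --pt "0 0.02 0" --roll '[0,0,0,0,0]'

```text
t: 3.65
eef_pos: [0.5865, -0.1611, 0.1037]
ee_rot: [-1.575, -0.001, -1.869]
force: [-0.9, -0.4, 0.5]
width: 0.0008
```

Emit:
move_arm --jaw '[1,1]' --pt "0 0 0" --pt "0 0 0" --roll '[0,0]'

```text
t: 3.9
eef_pos: [0.5892, -0.1619, 0.108]
ee_rot: [-1.569, 0.0, -1.869]
force: [0.2, 0.3, 0.7]
width: 0.0004
```

Run:
```python
from h import *
f,C,T=look("w2"); 
print(proj(f,C,[.589,-.165,.071]))
f,C,T=look("s2","side",["tee_pin_top"]);cv2.imwrite("pics/s2.png",cv2.resize(f["pixels"][180:310,190:370],None,fx=4,fy=4,interpolation=2))
print(arm.get_state()["force"])
```

```text
tcp [ 0.5892 -0.1619  0.108 ] t 3.9
tee_pin_top [ 0.5925 -0.1659  0.0739] 0.55 [285. 228.]
tee_pin_top [ 6.034e-01 -2.559e-01  3.000e-04] 0.28 [383. 159.]
[285.50872356 231.94160132]
tcp [ 0.5885 -0.1625  0.1072] t 4.25
tee_pin_top [ 0.5896 -0.1661  0.0726] 0.45 [302. 239.]
[ 0.92403492 -0.38996109 -0.08573202]
```

View pics/w2.png

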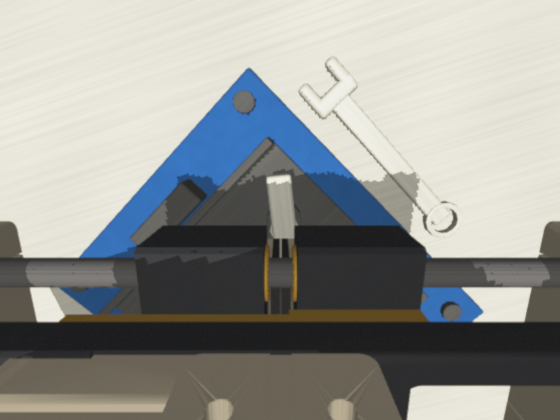

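View pics/s2.png

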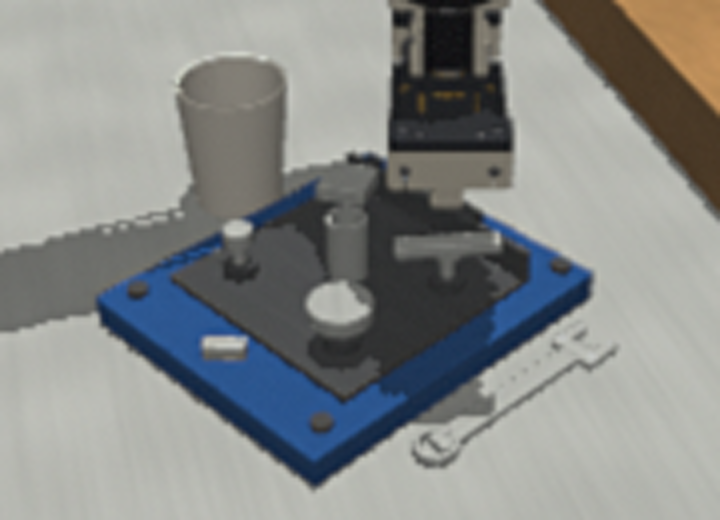

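Emit:
move_arm --jaw '[1,1,1,1]' --pt "0.003 0.015 0.001" --pt "0 0.01 0" --pt "0 0.004 0" --pt "0 0.001 0" --roll '[0,0,0,0]'

```text
t: 4.85
eef_pos: [0.5881, -0.1657, 0.0759]
ee_rot: [-1.572, -0.0, -1.871]
force: [0.8, 0.2, 0.2]
width: 0.0005
```

Emit:
move_arm --jaw '[1,1,1]' --pt "0 0.002 0" --pt "0 0.002 0" --pt "0 0.002 0" --roll '[0,0,0]'

```text
t: 5.22
eef_pos: [0.5886, -0.1656, 0.0709]
ee_rot: [-1.57, 0.0, -1.87]
force: [-0.9, -0.2, 3.1]
width: 0.0003
```

Emit:
move_arm --jaw '[1,1,1]' --pt "0 0.002 0" --pt "0 0.002 0" --pt "0 0.002 0" --roll '[0,0,0]'

```text
t: 5.6
eef_pos: [0.5886, -0.1656, 0.0646]
ee_rot: [-1.57, 0.0, -1.87]
force: [0.1, 0.8, 3.4]
width: 0.0004
```

Emit:
move_arm --jaw '[1,1,1]' --pt "0 0.002 0" --pt "0 0.002 0" --pt "0 0.002 0" --roll '[0,0,0]'

```text
t: 5.98
eef_pos: [0.5885, -0.1656, 0.0585]
ee_rot: [-1.571, 0.0, -1.871]
force: [0.6, 0.3, 1.9]
width: 0.0007
```

Emit:
move_arm --jaw '[1,1,1]' --pt "0 0.001 0" --pt "0 0.001 0" --pt "0 0 0" --roll '[0,0,0]'

```text
t: 6.35
eef_pos: [0.5884, -0.1657, 0.0565]
ee_rot: [-1.571, 0.0, -1.871]
force: [1.7, 0.6, 1.2]
width: 0.0004
```

Emit:
move_arm --jaw '[1,1]' --pt "0 0.0005 0" --pt "0 0.0005 0" --roll '[0,0]'

```text
t: 6.6
eef_pos: [0.5885, -0.1657, 0.0563]
ee_rot: [-1.57, -0.0, -1.87]
force: [-1.9, 2.2, 10.9]
width: 0.0005
```

Emit:
move_arm --jaw '[1,1]' --pt "0 0.0005 0" --pt "0 0 0" --roll '[0,0]'

```text
t: 6.85
eef_pos: [0.5886, -0.1657, 0.0562]
ee_rot: [-1.57, -0.0, -1.87]
force: [-2.8, 1.6, 11.9]
width: 0.0007
```

Emit:
move_arm --jaw '[1,1,1,1,1]' --pt "0 -0.01 0" --pt "0 -0.025 0" --pt "0 -0.03 0" --pt "-0.0055 0 -0.05" --pt "-0.0055 0 -0.051" --roll '[0,0,0,0,0]'

```text
t: 7.48
eef_pos: [0.4936, -0.1251, 0.1199]
ee_rot: [-1.572, -0.0, -1.872]
force: [-0.5, 0.6, -0.1]
width: 0.0007
```

Emit:
move_arm --jaw '[1,1,1]' --pt "-0.0055 0 -0.051" --pt "0 0 0" --pt "0 0 0" --roll '[0,0,0]'

```text
t: 7.85
eef_pos: [0.4483, -0.1049, 0.1206]
ee_rot: [-1.57, 0.0, -1.87]
force: [1.4, -0.3, 0.4]
width: 0.0009
```

Run:
```python
from h import *
f,C,T=look("w3"); 
for p in([.589,-.165,.056],[.4478,-.1048,.071]):print(proj(f,C,p))
f,C,T=look("s3","side",["tee_pin_top","small_pin_top"]);cv2.imwrite("pics/s3.png",cv2.resize(f["pixels"][180:310,190:370],None,fx=4,fy=4,interpolation=2))
print(arm.get_state()["force"])
```

```text
tcp [ 0.4483 -0.1049  0.1206] t 7.85
small_pin_top [ 0.4503 -0.1025  0.0705] 0.74 [277. 225.]
wide_pin_top [ 0.4963 -0.2058  0.0695] 0.66 [410. 113.]
square_pin_top [ 0.5434 -0.0688  0.0717] 0.65 [181. 105.]
jig [ 0.5207 -0.1338 -0.0016] 0.97 [288. 115.]
tube [ 0.5242 -0.1291  0.0321] 0.64 [282. 110.]
tube [ 0.5211 -0.1335 -0.0017] 0.48 [287. 114.]
[306.49796615 -14.90360695]
[280.8425214  227.86157993]
tcp [ 0.4482 -0.1052  0.1197] t 8.2
tee_pin_top [ 0.5873 -0.1651  0.0573] 0.65 [301. 243.]
small_pin_top [ 0.4466 -0.1069  0.07  ] 0.62 [248. 237.]
[ 0.56036397  0.02110106 -0.69690265]
```

View pics/w3.png

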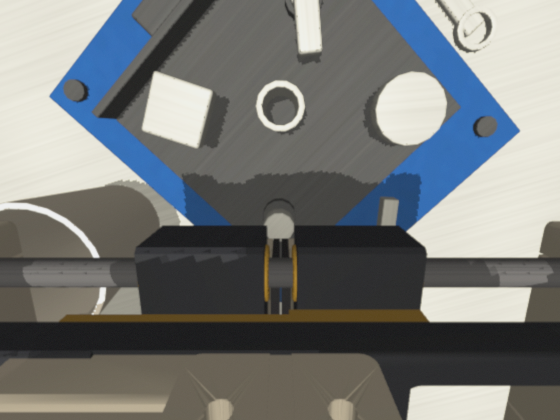

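View pics/s3.png

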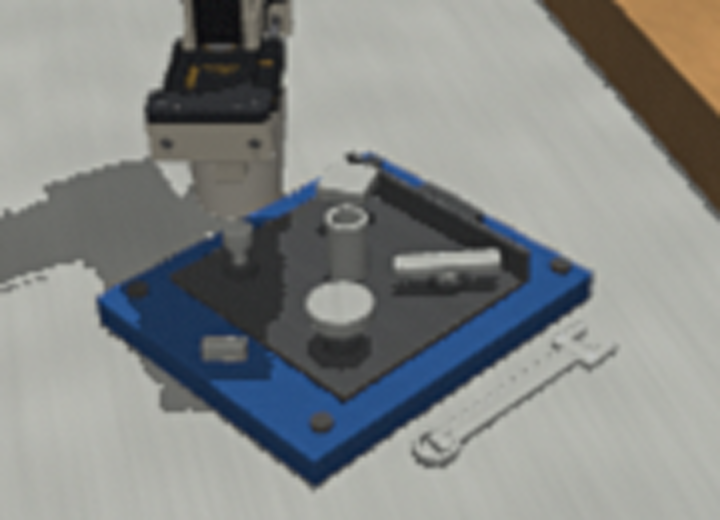

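Emit:
move_arm --jaw '[1,1,1,1,1]' --pt "0 0.02 0" --pt "0 0.015 0" --pt "0 0.006 0" --pt "0 0.003 0" --pt "0 0 0" --roll '[0,0,0,0,0]'

```text
t: 8.98
eef_pos: [0.4482, -0.105, 0.0763]
ee_rot: [-1.57, 0.0, -1.871]
force: [-0.6, -0.7, -0.8]
width: 0.0006
```

Emit:
move_arm --jaw '[1,1,1]' --pt "0 0.002 0" --pt "0 0.002 0" --pt "0 0.002 0" --roll '[0,0,0]'

```text
t: 9.35
eef_pos: [0.4481, -0.105, 0.0702]
ee_rot: [-1.57, 0.0, -1.871]
force: [-1.0, 1.1, 3.2]
width: 0.0005
```

Emit:
move_arm --jaw '[1,1,1]' --pt "0 0.002 0" --pt "0 0.002 0" --pt "0 0.002 0" --roll '[0,0,0]'

```text
t: 9.72
eef_pos: [0.4481, -0.105, 0.064]
ee_rot: [-1.571, 0.0, -1.871]
force: [-0.1, -0.0, 3.4]
width: 0.0004
```

Emit:
move_arm --jaw '[1,1,1]' --pt "0 0.002 0" --pt "0 0.002 0" --pt "0 0.002 0" --roll '[0,0,0]'

```text
t: 10.1
eef_pos: [0.4481, -0.105, 0.058]
ee_rot: [-1.571, 0.0, -1.871]
force: [-0.8, 1.8, 3.5]
width: 0.0005
```

Emit:
move_arm --jaw '[1,1,1]' --pt "0 0.001 0" --pt "0 0.0005 0" --pt "0 0 0" --roll '[0,0,0]'

```text
t: 10.48
eef_pos: [0.4481, -0.105, 0.0565]
ee_rot: [-1.571, 0.0, -1.871]
force: [0.9, 0.0, 0.8]
width: 0.0003
```

Emit:
move_arm --jaw '[1,1]' --pt "0 0.0005 0" --pt "0 0.0005 0" --roll '[0,0]'

```text
t: 10.72
eef_pos: [0.4482, -0.105, 0.0562]
ee_rot: [-1.57, -0.0, -1.87]
force: [-3.8, 1.7, 14.9]
width: 0.0008
```

Emit:
move_arm --jaw '[1,1,1,1,1]' --pt "0 -0.01 0" --pt "0 -0.04 0" --pt "0 -0.05 0" --pt "0 -0.05 0" --pt "0 -0.02 0" --roll '[0,0,0,0,0]'

```text
t: 11.35
eef_pos: [0.4488, -0.105, 0.229]
ee_rot: [-1.567, 0.002, -1.87]
force: [0.2, 0.1, 0.2]
width: 0.0003
```

Emit:
move_arm --jaw '[1,1,1,1,1]' --pt "-0.05 0 -0.01" --pt "-0.05 0 -0.01" --pt "-0.05 0 -0.01" --pt "-0.03 0 -0.01" --pt "0 0 0" --roll '[0,0,0,0,0]'

```text
t: 11.98
eef_pos: [0.4626, 0.0804, 0.2256]
ee_rot: [-1.571, -0.0, -1.868]
force: [0.8, -1.4, -0.3]
width: 0.0004
```

Run:
```python
from h import *
L=["tee_pin_top","small_pin_top","wide_pin_top","square_pin_top","tube","cup","stub","wrench"]
f,C,T=look("t4","top",L)
f,C,T=look("s4","side",L);cv2.imwrite("pics/s4.png",cv2.resize(f["pixels"][180:310,190:370],None,fx=4,fy=4,interpolation=2))
f0=cv2.imread("pics/side0.png");cv2.imwrite("pics/s0z.png",cv2.resize(f0[180:310,190:370],None,fx=4,fy=4,interpolation=2))
print(arm.get_state()["force"])
```

```text
tcp [0.4626 0.0804 0.2256] t 11.975
tee_pin_top [ 0.5828 -0.1667  0.0541] 0.46 [309. 201.]
small_pin_top [ 0.4485 -0.1046  0.057 ] 0.53 [291. 243.]
wide_pin_top [ 0.5067 -0.2091  0.0676] 0.58 [323. 224.]
square_pin_top [ 0.5409 -0.0658  0.0705] 0.59 [278. 214.]
tube [ 0.5237 -0.1301  0.0311] 0.37 [298. 221.]
cup [ 0.4781  0.0446 -0.0007] 0.74 [246. 237.]
stub [ 0.4175 -0.1873  0.0227] 0.43 [316. 253.]
wrench [ 0.608  -0.2595  0.0009] 0.63 [335. 197.]
tcp [0.4629 0.0782 0.2256] t 12.425
tee_pin_top [ 0.5891 -0.1655  0.0557] 0.44 [301. 244.]
small_pin_top [ 0.4483 -0.1053  0.0563] 0.57 [249. 240.]
square_pin_top [ 0.5436 -0.0629  0.0722] 0.44 [277. 223.]
tube [ 0.5239 -0.1304  0.0304] 0.58 [276. 248.]
cup [ 0.4725  0.0396 -0.0013] 0.73 [249. 228.]
stub [ 0.4234 -0.1892  0.0247] 0.51 [247. 268.]
wrench [ 6.062e-01 -2.571e-01 -4.000e-04] 0.97 [317. 278.]
wrench [ 0.5355 -0.4792  0.0014] 0.67 [322. 347.]
[-0.1139668  -0.37151941 -0.27077153]
```

View pics/s4.png

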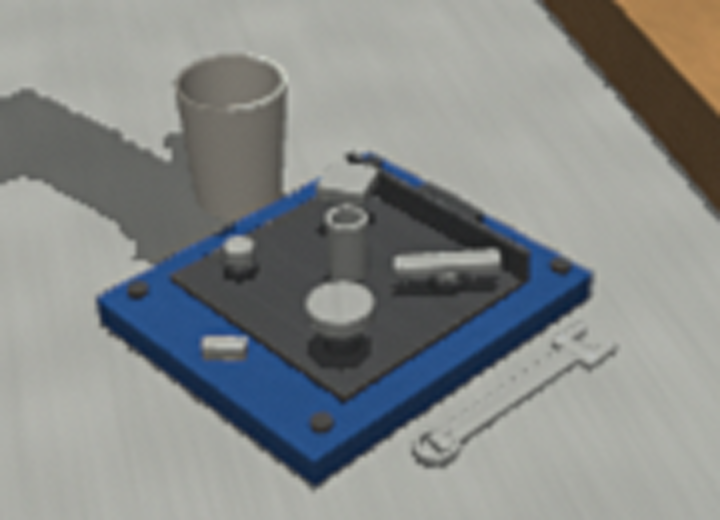

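View pics/s0z.png

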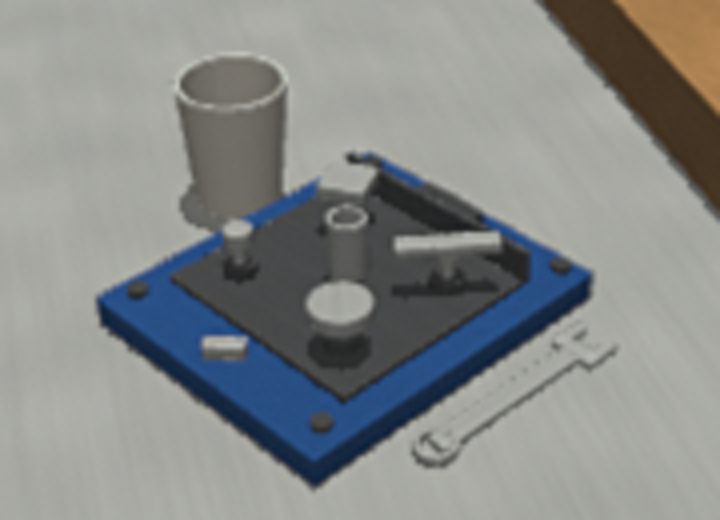

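Comparing side pictures: the T bar (450,262 zoomed) and the small head (238,245) have dropped. The wide pin, square pin, tube, stub, cup and wrench have not moved. Handing in.

```bash
python3 -c "
from h import *
print(arm.job_done())"
```

```text
the job is handed in; nothing more can be done
None
```

I pressed the T-handled pin home first, then the small round-headed pin, using the closed fingertips. Then I withdrew above the jig and handed the job in at about 12.5 s.

- **Pressing:** both pins slid at about 3.5 N and stopped dead with the fingertips at z = 0.0562 m (fully home is 0.056 m). The stop force was about 12 N on the T-handled pin and 15 N on the small one.
- **After withdrawal:** the side camera puts the two pin tops at 0.0557 and 0.0563 m. The top camera reads 0.0541 and 0.0570 m, which agrees within its 4 mm accuracy.
- **Everything else:** side pictures from before and after show no visible change in the wide pin, square pin, tube, stub, cup or wrench. I did not re-check the hammer, screwdriver or T-shaped offcut afterwards, but the arm never went near them.
- **Detector misses:** the wide pin was not reported in the last side picture. It was reported in the last top picture, at an unchanged height within the accuracy, and it is plainly visible in both. Two low-confidence false reports, one for the T-handled pin and one for the wrench, were discarded.

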